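# Clear the wax melter's lid, then hold it open at the mark

## Task

Take the two wax offcuts (a blue block and a pink stub) off the closed lid of the grey wax melter and leave them in the orange scrap tub. Then lift the melter's sprung lid by its black bar handle until the yellow pointer on the lid's side lines up with the red mark on the quadrant, and keep holding it still there so that I can fill the tank: finish while holding the lid, since it snaps shut if let go. Do not open the lid before both offcuts are in the tub, do not shift the red mark, and leave everything else on the bench where it stands.

Things in the scene. Friction and masses are not known exactly. Their poses are not given: they have to be found in the camera images.
- melter: Grey wax melter, a fixed tank 240 (x) x 280 (y) x 110 mm high under the lid. Origin: centre of its underside, on the bench. Its x points from the handle side, which faces the robot, to the hinge side. Hinge axis: parallel to y at x = 120, z = 116 mm. At y = -146 mm stands an aluminium quadrant strip round the hinge axis (radius 181 to 215 mm, 4 mm thick), up to 255 mm above the bench.
- lid: Flat steel lid 245 x 280 x 12 mm, about 0.45 kg. Origin: middle of the hinge axis, in the plate's mid-plane; plate from x = 0 to -245 mm; axes as the melter's when shut. Shut: level, top face 122 mm above the bench. Opens by turning about +y (handle side rises), up to 1.2 rad. Spring and weight pull it shut with about 1 N m (3 to 6 N at the handle); it never stays open by itself.
- bar (a point): Middle of the lid's black bar handle: round, 14 mm thick, 116 mm clear length, parallel to the hinge, a sloping leg at each end. Its axis is 272 mm from the hinge towards the robot and 36 mm above the lid's mid-plane (27 mm beyond its front edge); 152 mm above the bench when shut. Pinch it from above, fingers closing along the melter's x; it can turn in the fingers as the lid rises.
- pointer (a point): Tip of the yellow pointer, a tab sticking out 32 mm from the lid's -y edge; 175 mm from the hinge axis, at y = -160 mm in the lid's frame; it moves with the lid.
- mark (a point): Inner end of the red mark, a flag 7 mm thick with a round knob, held by friction on the quadrant at the wanted angle, 17 to 37 degrees above level. Also 175 mm from the hinge axis and at y = -160 mm, so this point and pointer coincide when the lid is exactly at the mark. Leave it alone.
- index (a joint): Angle of the red mark above level (rad) = the opening angle wanted of the lid (lid shut = 0).
- block: Blue wax offcut on the lid: a block 34 (x) x 55 (y) x 28 mm high with a knob of wax 26 x 22 mm on top reaching 37 mm; about 45 g; origin at the centre of its underside. Easily gripped across its 34 mm width.
- stub: Pink wax candle stub on the lid: round, 42 mm across at the foot, 38 mm at 28 mm height, rounded top at 34 mm; about 35 g; origin at the centre of its underside.
- tub: Orange scrap tub, open at the top, fixed, 160 x 160 x 100 mm high, walls and floor 5 mm; origin at the centre of its underside. It stands to the left or to the right of the melter.
- bowl: Bystander: steel bowl, 144 mm across, 60 mm high, origin under its centre; on the other side of the melter from the tub.
- candle: Bystander: lilac pillar candle, 52 mm across, 85 mm high, origin under its centre.
- mould: Bystander: bright pink cup mould, 68 mm across, 35 mm high, origin under its centre.
- jar: Bystander: green glass jar with a wooden cap, 68 mm across, 90 mm high, origin under its centre.
- flask: Bystander: aluminium bottle with a black cap, 56 mm across, 150 mm high, origin under its centre.
- spoon: Bystander: wooden spoon lying flat, x along its length.
Mind the look-alikes: they are no part of the job. Of the things shaped like the stub, the pink one is meant.

How it is judged:
By the outcome, as a careful person would: the job done as asked, in the order asked, and still so for the second after the job is handed in, while the arm keeps its last pose, push and grip.
It also fails if it takes over 69 s, if anything falls off the work surface, if the arm or the gripper's body presses on something with over 40 N, if the wrist force passes 120 N, or if a joint passes its speed limit or range.

## Robot

A 6-joint arm with a two-finger parallel gripper is mounted at the origin on the work surface. World frame = base frame: x ahead of the robot, y to its left, z up, the work surface at z = 0. Lengths are in mm, angles in rad, forces in N, time in s.
With the tool pointing down it reaches from about 325 to 900 mm from the base axis. Payload 6.1 kg.
Tool frame: the origin (TCP) lies at the very end of the fingers, on their centre line; the grasp point (between the pads) lies 19 mm behind it (ctrl.pinch_z is the distance from the TCP to the grasp point, in mm); z points along the fingers, y is the line along which they close (so a half turn about z gives the same grasp; the last joint's range is limited). The gripper opens to 87 mm and grips with 3 to 60 N. Pads are 19 mm wide; open, the fingers measure 117 mm over their backs; the gripper's body (75 mm by 190 mm) begins 51 mm behind the grasp point.
Start: joints at [0.975, 0.22, 1.526, -0, 1.395, -0.126], TCP at [282.94, 557.28, 222.538] pointing down, gripper open.
Joint ranges: [-2.98, 2.98], [-0.91, 2.08], [0.09, 2.57], [-1.24, 4.39], [0.2, 2.65], [-2.68, 2.68]. Speed limits (rad/s): [2.57, 2.57, 3.01, 3.14, 3.14, 3.14].

## Interface

Orientations are given as a unit quaternion [x, y, z, w].
In Python, from cell import ctrl gives the robot as it stands.
- The arm moves only by the tool drive_tool, never from a script. Its argument "moves" is a list of rows, each a list of 3 entries, a list of its own where there are three numbers: the shift along the world's x, y, z in cm, then the turn, a rotation vector about the world's x, y, z in rad, then the finger opening in cm, from 0 to 8.7. In form: [[[dx, dy, dz], [rx, ry, rz], grip], ...]. A call has 1 to 12 rows; each row shifts and turns the commanded pose from where the row before left it; what a row does not reach is not made up. A row lasts 1/10 s, in which the tool goes at most 50 mm and 8.59 degrees, less where a joint would pass 70% of its speed; a pose out of reach is approached as far as the arm can. A call is refused whole if a number of a shift passes 5 or a number of a turn 0.15, either way. A call with a gripper value outside its range is refused whole. The fingers move at their own pace and stop on an object; the grip force is fixed at half the most. Time passes only in rows, so rows that do not move let the fingers close. It gives the time, the measured TCP pose, the force, the opening and the grip force at its end, in the units of the state.
- ctrl.read_state(): the state, without advancing time (a new reading comes with each control period).
- ctrl.read_camera(name): name is "side" or "top"; returns (picture, depth): 400x640x3 uint8, red, green, blue; 400x640 float32, mm along the optical axis (not along the pixel's ray), 0 where there is no reading.
- ctrl.calibration(name): a dict with "K" (3x3 intrinsics, pixels), "T" (4x4, takes a point from camera to world coordinates). Camera axes: x right, y down, z forward; pixel columns grow to the right and rows downward; lengths in mm; the calibration is good to about 2 mm. A picture is of the moment at which its call begins. calibration takes no time and is no camera call.
- ctrl.close_job(): hands the job in; it is judged then, once.
The state is a dict: "time_s": time; "joints": joint angles; "qvel": joint speeds; "effort": joint torques, N m; "tcp_pos": TCP position; "eef_rot": TCP orientation; "contact_force": force on the tool from outside, world axes, zero at the start; "ft_torque": the same for the moment, N m; "opening": finger opening in mm; "gripper_force": force on a finger pad.
Only numpy, scipy, OpenCV 4.12 (cv2) and the standard library are available. Lean on these libraries where they do the work, as an engineer would, in place of code of your own. Each camera call takes 0.05 s, during which the arm holds its last target. There are 200 camera calls.

## Working session

There is one attempt and no reset: what is moved stays moved. The work goes in short steps, Python scripts to look and compute and a tool call to move; the robot and the scene stay as the last step left them, time stands still between calls to the robot, and variables do not carry over. Pictures are saved under pics/ and viewed, at most 10 in all, crops included, and the job is handed in when it is done.

Besides the shell and the picture viewer there is one more tool, called after "Emit:" as name(argument=value, ...), one argument or row to a line, values as JSON. drive_tool: Moves the arm, as the interface text tells. Its arguments: {"type":"object","properties":{"moves":{"type":"array"}},"required":["moves"]}

```bash
mkdir -p pics; cat > h.py <<'E'
import numpy as np, cv2
from cell import ctrl
def cloud(name, d):
    c=ctrl.calibration(name); K=np.array(c["K"]);T=np.array(c["T"])
    v,u=np.mgrid[:400,:640]
    P=np.stack([(u-K[0,2])/K[0,0]*d,(v-K[1,2])/K[1,1]*d,d],-1)
    return P@T[:3,:3].T+T[:3,3]
def grab(name,fn=None):
    im,d=ctrl.read_camera(name)
    if fn: cv2.imwrite('pics/'+fn,cv2.cvtColor(im,cv2.COLOR_RGB2BGR))
    return im,d,cloud(name,d)
E
python3 - <<'E'
from h import *
for n in("top","side"):
    im,d,P=grab(n,n+"1.png"); np.savez(n+"1.npz",im=im,d=d,P=P)
    print(ctrl.calibration(n))
print(ctrl.read_state())
E
```

```text
{'K': array([[502.36695613,   0.        , 312.15398807],
       [  0.        , 502.36695613, 198.98981951],
       [  0.        ,   0.        ,   1.        ]]), 'T': array([[-3.62105651e-02, -9.78962062e-01,  2.00803578e-01,
         1.85233484e+02],
       [-9.99344158e-01,  3.54278981e-02, -7.49114423e-03,
        -2.43061213e+01],
       [ 2.19497305e-04, -2.00943141e-01, -9.79602882e-01,
         1.56037454e+03],
       [ 0.00000000e+00,  0.00000000e+00,  0.00000000e+00,
         1.00000000e+00]])}
{'K': array([[485.33471902,   0.        , 313.10923034],
       [  0.        , 485.33471902, 198.9868366 ],
       [  0.        ,   0.        ,   1.        ]]), 'T': array([[ 8.68094937e-01, -3.74412020e-01,  3.25924562e-01,
         8.54224392e+01],
       [-4.96085751e-01, -6.77647245e-01,  5.42856462e-01,
        -7.16898035e+02],
       [ 1.76098973e-02, -6.32937477e-01, -7.74002611e-01,
         1.09286157e+03],
       [ 0.00000000e+00,  0.00000000e+00,  0.00000000e+00,
         1.00000000e+00]])}
{'time_s': 0.1, 'joints': array([ 9.74899515e-01,  2.21123436e-01,  1.52750992e+00, -1.57380905e-05,
        1.39473949e+00, -1.26105940e-01]), 'qvel': array([-0.00058282, -0.00077159, -0.00263229, -0.0022783 , -0.00184888,
        0.00035744]), 'effort': array([-3.53388623e-04, -4.95944631e+01, -3.88520801e+01,  7.00334623e-02,
        5.15495951e-02, -6.74946887e-05]), 'tcp_pos': array([282.62240771, 556.80208875, 221.55443992]), 'eef_rot': array([ 2.32739855e-01,  9.72538620e-01, -8.35460627e-04, -3.07145397e-04]), 'contact_force': array([-0.79024484,  0.12074389, -0.03987542]), 'ft_torque': array([-0.03818594, -0.00397769, -0.05003284]), 'gripper_force': 0.0, 'opening': 87.20779208408689}
```

View pics/top1.png

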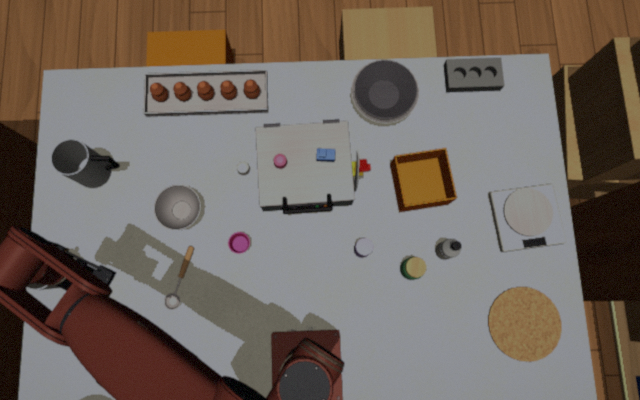

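View pics/side1.png

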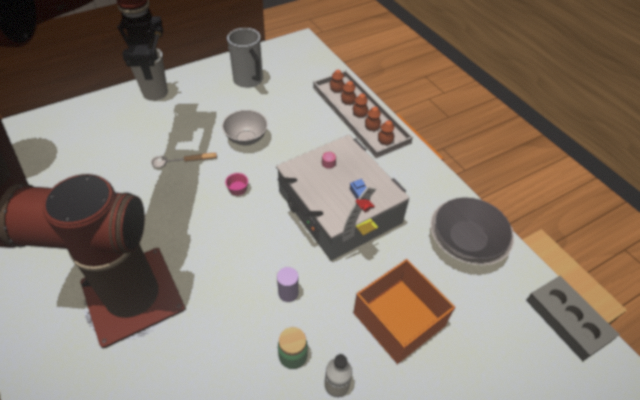

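Top view: the candidates for the stub are the pink round on the lid (280,160), the white round left of the melter (243,167), the lilac candle (364,247) and the pink mould (240,243). I choose (280,160), because it is pink and on the lid. The block is blue at (326,154), the tub is at (424,180), the bar is at (307,208) and the mark is red at (364,166). I'll measure these and check a crop.

```bash
python3 - <<'E'
from h import *
Z=np.load("top1.npz");im,d,P=Z["im"],Z["d"],Z["P"]
S=np.load("side1.npz")
def hsv(im): return cv2.cvtColor(im,cv2.COLOR_RGB2HSV)
def rep(nm,im,P,lo,hi,box,zmin):
    m=cv2.inRange(hsv(im),lo,hi)>0
    b=np.zeros_like(m);b[box[1]:box[3],box[0]:box[2]]=1
    m&=b&(P[...,2]>zmin)
    q=P[m]
    if len(q)<4: print(nm,"few",len(q));return
    v,u=np.nonzero(m)
    r=cv2.minAreaRect(q[:,:2].astype(np.float32))
    print(nm,len(q),"px",u.mean().round(1),v.mean().round(1),"mean",q.mean(0).round(1),"min",np.percentile(q,3,0).round(),"max",np.percentile(q,97,0).round(),"rect",np.round(r[0],1),np.round(r[1],1),round(r[2],1))
rep("block top",im,P,(100,100,60),(125,255,255),(300,135,350,170),125)
rep("stub top",im,P,(150,60,80),(179,255,255),(262,145,300,175),125)
rep("tub top",im,P,(5,120,60),(22,255,255),(385,140,465,220),80)
rep("mark top",im,P,(0,160,100),(6,255,255),(345,140,380,190),10)
rep("yel top",im,P,(24,140,100),(34,255,255),(345,140,380,190),10)
im2,P2=S["im"],S["P"]
rep("block side",im2,P2,(100,100,60),(125,255,255),(330,160,390,210),125)
rep("stub side",im2,P2,(150,60,80),(179,255,255),(310,140,350,175),125)
rep("mark side",im2,P2,(0,160,100),(6,255,255),(340,190,390,220),10)
rep("yel side",im2,P2,(22,140,100),(34,255,255),(340,210,390,245),10)
# lid plane
m=(P[...,2]>112)&(P[...,2]<130); b=np.zeros_like(m);b[115:215,250:358]=1;m&=b
m=cv2.morphologyEx(m.astype(np.uint8),cv2.MORPH_OPEN,np.ones((7,7)))>0
q=P[m];r=cv2.minAreaRect(q[:,:2].astype(np.float32));print("lid",r,np.median(q[:,2]),cv2.boxPoints(r).round())
m=(P[...,2]>137)&(P[...,2]<175);b[:]=0;b[190:222,270:345]=1;m&=b
q=P[m];print("bar",len(q),cv2.minAreaRect(q[:,:2].astype(np.float32)),q.mean(0))
a=cv2.resize(im[110:225,225:385],None,fx=4.9,fy=4.9,interpolation=cv2.INTER_CUBIC)
cv2.imwrite("pics/c1.png",a[:560,:,::-1])
E
```

```text
block top 172 px 325.1 154.5 mean [602.3 -77.4 160.1] min [ 592. -101.  137.] max [620. -54. 164.] rect [402.4 -63.5] [ 47.6 438.8] 86.0
stub top 141 px 279.7 160.3 mean [589.3  54.3 161.6] min [578.  37. 134.] max [610.  71. 161.] rect [400.1   8.6] [433.1  36.6] 13.5
tub top 471 px 422.8 179.1 mean [ 530.4 -364.8  114.2] min [ 456. -459.   82.] max [ 625. -291.  105.] rect [ 435.1 -214.9] [207.4 593.3] 33.4
mark top 85 px 363.8 165.5 mean [ 546.1 -179.   232. ] min [ 531. -192.  220.] max [ 565. -168.  242.] rect [ 547.9 -180.1] [25.1 35.3] 89.7
yel top 47 px 354.4 168.2 mean [ 569.5 -163.9  118.4] min [ 550. -183.  111.] max [ 589. -157.  124.] rect [ 569.6 -170.8] [40.8 26.5] 4.3
block side 110 px 357.8 186.8 mean [601.4 -77.9 153. ] min [591. -93. 146.] max [614. -65. 162.] rect [601.6 -79.8] [41.6 25.9] 72.9
stub side 185 px 328.4 159.1 mean [586.6  43.9 151.4] min [576.  35. 128.] max [607.  65. 158.] rect [ 350.8 -330.1] [937.5  35.7] 57.7
mark side 69 px 364.2 203.7 mean [ 541.2 -183.6  235.4] min [ 530. -195.  224.] max [ 558. -172.  241.] rect [ 544.4 -182.9] [29.9 24.7] 2.7
yel side 163 px 366.7 226.1 mean [ 566.  -177.1  124.8] min [ 548. -187.  116.] max [ 590. -160.  123.] rect [ 326.  -429.5] [748.2  46.5] 46.5
lid ((596.2323608398438, -17.812591552734375), (252.15182495117188, 286.0780029296875), 1.323661208152771) 122.27763841708793 [[ 467.  122.]
 [ 473. -164.]
 [ 726. -158.]
 [ 719.  128.]]
bar 316 ((457.51611328125, -21.497047424316406), (42.432891845703125, 142.17706298828125), 1.9857137203216553) [447.80009254 -21.27035165 154.47195687]
```

View pics/c1.png

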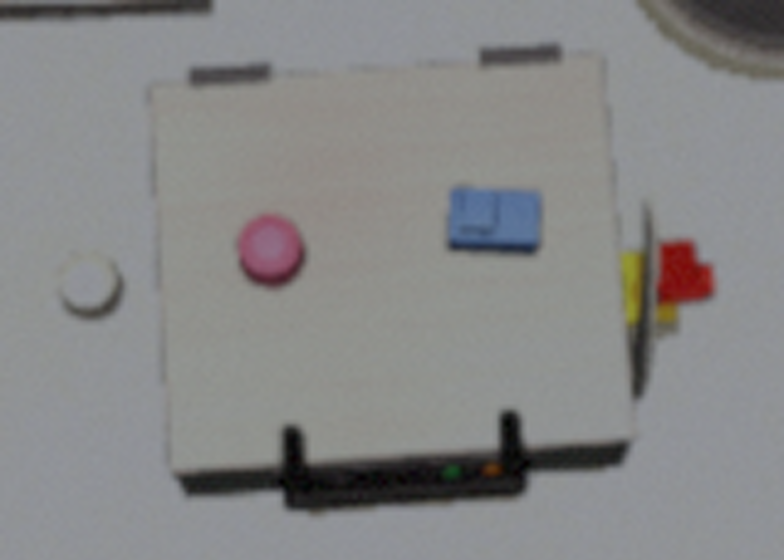

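The crop confirms it: the pink stub (270,248) and blue block (494,217) are on the lid, and the white stub is off to the side. Block ≈ (604,-79), stub ≈ (591,53), tub ≈ (530,-372). Next I move above the block.

Emit:
drive_tool(
  moves=[
    [[1.7, -3.5, 2], [0, 0, -0.1], 8.7],
    [[1.7, -3.5, 2], [0, 0, -0.1], 8.7],
    [[1.7, -3.5, 2], [0, 0, -0.1], 8.7],
    [[1.7, -3.5, 2], [0, 0, -0.1], 8.7],
    [[1.7, -3.5, 0], [0, 0, -0.1], 8.7],
    [[1.7, -3.5, 0], [0, 0, -0.1], 8.7],
    [[1.7, -3.5, 0], [0, 0, -0.1], 8.7],
    [[1.7, -3.5, 0], [0, 0, -0.1], 8.7],
    [[1.7, -3.5, 0], [0, 0, -0.1], 8.7],
    [[1.7, -3.5, 0], [0, 0, -0.1], 8.7],
    [[1.7, -3.5, 0], [0, 0, -0.1], 8.7],
    [[1.7, -3.5, 0], [0, 0, 0], 8.7],
  ],
)

```text
time_s: 1.3
tcp_pos: [487.2, 135.7, 302.2]
eef_rot: [0.708, 0.706, -0.0, -0.0]
contact_force: [0.3, 0.5, -0.6]
opening: 86.8
gripper_force: 0.0
```

Emit:
drive_tool(
  moves=[
    [[1.9, -3.6, 0], [0, 0, -0.03], 8.7],
    [[1.9, -3.6, 0], [0, 0, 0], 8.7],
    [[2, -3.6, 0], [0, 0, 0], 8.7],
    [[2, -3.6, 0], [0, 0, 0], 8.7],
    [[2, -3.6, 0], [0, 0, 0], 8.7],
    [[1.9, -3.6, 0], [0, 0, 0], 8.7],
    [[0, 0, 0], [0, 0, 0], 8.7],
    [[0, 0, 0], [0, 0, 0], 8.7],
  ],
)

```text
time_s: 2.1
tcp_pos: [603.6, -79.4, 301.4]
eef_rot: [0.718, 0.696, -0.0, -0.001]
contact_force: [0.4, 0.2, -0.8]
opening: 87.0
gripper_force: 0.0
```

```bash
python3 - <<'E'
from h import *
s=ctrl.read_state();print(s["tcp_pos"],s["joints"])
im,d,P=grab("side")
a=cv2.resize(im[60:300,230:490],None,fx=2.4,fy=2.4,interpolation=cv2.INTER_CUBIC)
cv2.imwrite("pics/s2.png",a[...,::-1])
E
```

```text
[603.64644295 -79.37633638 301.42594834] [-2.60430469e-01  1.44586204e-01  1.46631619e+00  4.00564324e-04
  1.53282933e+00 -2.29591308e-01]
```

View pics/s2.png

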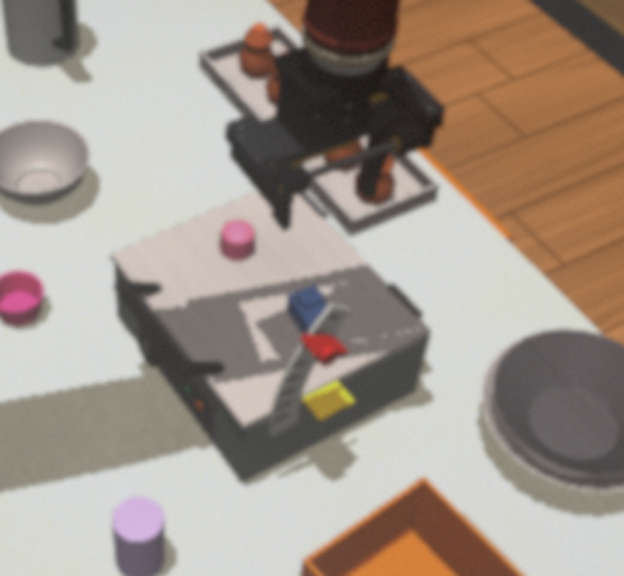

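The gripper body's long side lies along the closing direction, so it clears the quadrant (290,390 in the crop). The block is under the gripper at (308,305). Descend and close.

Emit:
drive_tool(
  moves=[
    [[0, 0, -3.5], [0, 0, 0], 8.7],
    [[0, 0, -3.5], [0, 0, 0], 8.7],
    [[0, 0, -3.5], [0, 0, 0], 8.7],
    [[0, 0, -3.5], [0, 0, 0], 8.7],
    [[0, 0, -2], [0, 0, 0], 8.7],
    [[0, 0, -1.3], [0, 0, 0], 8.7],
    [[0, 0, 0], [0, 0, 0], 8.7],
    [[0, 0, 0], [0, 0, 0], 2],
    [[0, 0, 0], [0, 0, 0], 2],
    [[0, 0, 0], [0, 0, 0], 2],
    [[0, 0, 0], [0, 0, 0], 2],
    [[0, 0, 0], [0, 0, 0], 2],
  ],
)

```text
time_s: 3.35
tcp_pos: [604.2, -78.9, 130.1]
eef_rot: [0.717, 0.697, 0.0, 0.0]
contact_force: [0.5, 0.4, 0.3]
opening: 55.0
gripper_force: 0.0
```

Emit:
drive_tool(
  moves=[
    [[0, 0, -0.2], [0, 0, 0], 2],
    [[0, 0, 0], [0, 0, 0], 2],
    [[0, 0, 0], [0, 0, 0], 2],
    [[0, 0, 0], [0, 0, 0], 2],
    [[0, 0, 0], [0, 0, 0], 2],
    [[0, 0, 0], [0, 0, 0], 2],
  ],
)

```text
time_s: 3.95
tcp_pos: [603.8, -78.7, 127.4]
eef_rot: [0.717, 0.697, -0.0, -0.0]
contact_force: [-0.3, -0.2, -0.9]
opening: 33.9
gripper_force: 30.0
```

Emit:
drive_tool(
  moves=[
    [[0, 0, 3], [0, 0, 0], 2],
    [[0, 0, 4], [0, 0, 0], 2],
    [[0, 0, 4], [0, 0, 0], 2],
    [[0, 0, 4], [0, 0, 0], 2],
    [[0, 0, 2], [0, 0, 0], 2],
    [[-1, -3.5, 0], [0, 0, 0], 2],
    [[-1, -3.5, 0], [0, 0, 0], 2],
    [[-1, -3.5, 0], [0, 0, 0], 2],
    [[-1, -3.5, 0], [0, 0, 0], 2],
    [[-1, -3.5, 0], [0, 0, 0], 2],
    [[-1, -3.5, 0], [0, 0, 0], 2],
    [[-1, -3.5, 0], [0, 0, 0], 2],
  ],
)

```text
time_s: 5.15
tcp_pos: [533.4, -325.0, 297.6]
eef_rot: [0.717, 0.697, 0.0, 0.0]
contact_force: [0.6, -0.1, -1.1]
opening: 33.6
gripper_force: 30.0
```

Emit:
drive_tool(
  moves=[
    [[-0.4, -2.6, 0], [0, 0, 0], 2],
    [[0, 0, -3], [0, 0, 0], 2],
    [[0, 0, -4], [0, 0, 0], 2],
    [[0, 0, -4], [0, 0, 0], 2],
    [[0, 0, -4], [0, 0, 0], 2],
    [[0, 0, -4], [0, 0, 0], 2],
    [[0, 0, -3], [0, 0, 0], 2],
    [[0, 0, -3], [0, 0, 0], 2],
    [[0, 0, 0], [0, 0, 0], 2],
    [[0, 0, 0], [0, 0, 0], 2],
  ],
)

```text
time_s: 6.15
tcp_pos: [529.7, -349.5, 47.5]
eef_rot: [0.717, 0.697, -0.0, -0.001]
contact_force: [0.5, -1.1, 1.0]
opening: 33.8
gripper_force: 30.0
```

Emit:
drive_tool(
  moves=[
    [[0, 0, 0], [0, 0, 0], 6],
    [[0, 0, 0], [0, 0, 0], 6],
    [[0, 0, 0], [0, 0, 0], 6],
    [[0, 0, 0], [0, 0, 0], 6],
    [[0, 0, 0], [0, 0, 0], 6],
    [[0, 0, 4], [0, 0, 0], 6],
    [[0, 0, 4], [0, 0, 0], 6],
    [[0, 0, 4.3], [0, 0, 0], 6],
    [[0, 0, 4.3], [0, 0, 0], 6],
    [[0, 0, 4.3], [0, 0, 0], 6],
    [[0, 0, 4.3], [0, 0, 0], 6],
    [[0.6, 4, 0], [0, 0, 0], 8.7],
  ],
)

```text
time_s: 7.35
tcp_pos: [537.6, -314.8, 308.0]
eef_rot: [0.719, 0.695, 0.0, 0.007]
contact_force: [1.1, 0.9, 0.5]
opening: 63.4
gripper_force: 0.0
```

Emit:
drive_tool(
  moves=[
    [[0.6, 4, 0], [0, 0, 0], 8.7],
    [[0.6, 4, 0], [0, 0, 0], 8.7],
    [[0.6, 4, 0], [0, 0, 0], 8.7],
    [[0.6, 4, 0], [0, 0, 0], 8.7],
    [[0.6, 4, 0], [0, 0, 0], 8.7],
    [[0.6, 4, 0], [0, 0, 0], 8.7],
    [[0.6, 4, 0], [0, 0, 0], 8.7],
    [[0.6, 4, 0], [0, 0, 0], 8.7],
    [[0.6, 4, 0], [0, 0, 0], 8.7],
    [[0.1, 0.2, 0], [0, 0, 0], 8.7],
    [[0, 0, 0], [0, 0, 0], 8.7],
  ],
)

```text
time_s: 8.45
tcp_pos: [590.8, 53.1, 299.5]
eef_rot: [0.716, 0.698, -0.0, 0.0]
contact_force: [-0.1, 0.2, 0.8]
opening: 87.1
gripper_force: 0.0
```

```bash
python3 - <<'E'
from h import *
s=ctrl.read_state();print(s["tcp_pos"])
im,d,P=grab("side")
a=cv2.resize(im[130:370,230:490],None,fx=2.4,fy=2.4,interpolation=cv2.INTER_CUBIC)
cv2.imwrite("pics/s3.png",a[...,::-1])
h=cv2.cvtColor(im,cv2.COLOR_RGB2HSV)
b=np.zeros((400,640),bool);b[130:180,305:355]=1
for n,lo,hi,zm in(("stub",(150,60,60),(179,255,255),130),):
    m=(cv2.inRange(h,lo,hi)>0)&b&(P[...,2]>zm); q=P[m]; print(len(q),np.median(q,0),np.percentile(q,5,0),np.percentile(q,95,0))
E
```

```text
[590.83737897  53.14129847 299.45298563]
178 [589.26438124  46.44266625 149.97089428] [576.70845959  36.06485749 131.80952158] [604.99882912  63.72526832 157.14626304]
```

View pics/s3.png

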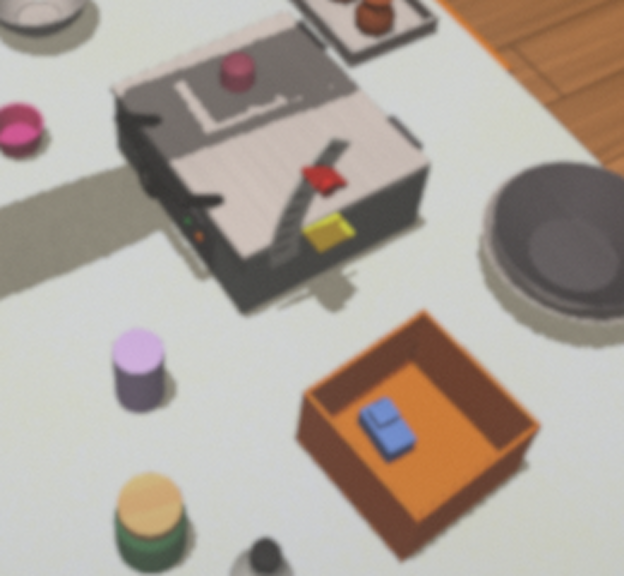

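The block lies in the tub (385,430), and the stub is still on the lid (238,72). Grasp the stub.

Emit:
drive_tool(
  moves=[
    [[0, 0, -3.5], [0, 0, 0], 8.7],
    [[0, 0, -3.5], [0, 0, 0], 8.7],
    [[0, 0, -3.5], [0, 0, 0], 8.7],
    [[0, 0, -3.5], [0, 0, 0], 8.7],
    [[0, 0, -2], [0, 0, 0], 8.7],
    [[0, 0, -1.2], [0, 0, 0], 8.7],
    [[0, 0, 0], [0, 0, 0], 2.5],
    [[0, 0, 0], [0, 0, 0], 2.5],
    [[0, 0, 0], [0, 0, 0], 2.5],
    [[0, 0, 0], [0, 0, 0], 2.5],
    [[0, 0, 0], [0, 0, 0], 2.5],
    [[0, 0, 0], [0, 0, 0], 2.5],
  ],
)

```text
time_s: 9.7
tcp_pos: [591.3, 52.4, 128.2]
eef_rot: [0.717, 0.697, 0.0, 0.0]
contact_force: [-0.1, 1.1, 1.3]
opening: 47.1
gripper_force: 0.2
```

Emit:
drive_tool(
  moves=[
    [[0, 0, 0], [0, 0, 0], 2.5],
    [[0, 0, 0], [0, 0, 0], 2.5],
    [[0, 0, 0], [0, 0, 0], 2.5],
    [[0, 0, 0], [0, 0, 0], 2.5],
  ],
)

```text
time_s: 10.1
tcp_pos: [591.2, 52.4, 127.9]
eef_rot: [0.717, 0.697, 0.0, 0.0]
contact_force: [-0.4, -0.4, 2.5]
opening: 39.3
gripper_force: 30.0
```

Emit:
drive_tool(
  moves=[
    [[0, 0, 2], [0, 0, 0], 2.5],
    [[0, 0, 3], [0, 0, 0], 2.5],
    [[0, 0, 4], [0, 0, 0], 2.5],
    [[0, 0, 4], [0, 0, 0], 2.5],
    [[0, 0, 4], [0, 0, 0], 2.5],
    [[0, -2, 0], [0, 0, 0], 2.5],
    [[-0.5, -3.8, 0], [0, 0, 0], 2.5],
    [[-0.5, -3.8, 0], [0, 0, 0], 2.5],
    [[-0.5, -3.8, 0], [0, 0, 0], 2.5],
    [[-0.5, -3.8, 0], [0, 0, 0], 2.5],
    [[-0.5, -3.8, 0], [0, 0, 0], 2.5],
    [[-0.5, -3.8, 0], [0, 0, 0], 2.5],
  ],
)

```text
time_s: 11.3
tcp_pos: [560.2, -197.1, 297.0]
eef_rot: [0.717, 0.697, -0.0, -0.0]
contact_force: [0.2, 0.7, -1.0]
opening: 38.8
gripper_force: 29.9
```

Emit:
drive_tool(
  moves=[
    [[-0.5, -3.8, 0], [0, 0, 0], 2.5],
    [[-0.5, -3.8, 0], [0, 0, 0], 2.5],
    [[-0.5, -3.8, 0], [0, 0, 0], 2.5],
    [[-0.5, -3.8, 0], [0, 0, 0], 2.5],
    [[-0.6, -3.6, 0], [0, 0, 0], 2.5],
    [[-0.5, -1.2, 0], [0, 0, 0], 2.5],
    [[0, 0, 0], [0, 0, 0], 2.5],
  ],
)

```text
time_s: 12.0
tcp_pos: [528.7, -397.1, 296.5]
eef_rot: [0.718, 0.696, -0.0, -0.001]
contact_force: [0.1, 0.3, -0.4]
opening: 38.9
gripper_force: 29.9
```

Emit:
drive_tool(
  moves=[
    [[0, 0, -4], [0, 0, 0], 2.5],
    [[0, 0, -4], [0, 0, 0], 2.5],
    [[0, 0, -4], [0, 0, 0], 2.5],
    [[0, 0, -4], [0, 0, 0], 2.5],
    [[0, 0, -4], [0, 0, 0], 2.5],
    [[0, 0, -3], [0, 0, 0], 2.5],
    [[0, 0, -1.5], [0, 0, 0], 2.5],
    [[0, 0, 0], [0, 0, 0], 2.5],
    [[0, 0, 0], [0, 0, 0], 7],
    [[0, 0, 0], [0, 0, 0], 7],
    [[0, 0, 0], [0, 0, 0], 7],
    [[0, 0, 0], [0, 0, 0], 7],
  ],
)

```text
time_s: 13.2
tcp_pos: [530.7, -396.5, 54.2]
eef_rot: [0.717, 0.697, 0.0, 0.001]
contact_force: [-0.2, -0.0, 0.9]
opening: 63.1
gripper_force: 0.0
```

Emit:
drive_tool(
  moves=[
    [[0, 0, 3], [0, 0, 0], 7],
    [[0, 0, 4], [0, 0, 0], 7],
    [[0, 0, 4], [0, 0, 0], 7],
    [[0, 0, 4], [0, 0, 0], 7],
    [[0, 0, 4], [0, 0, 0], 7],
    [[0, 0, 4], [0, 0, 0], 7],
    [[-1, 3, 1], [0, 0, 0], 7],
    [[-1, 4, 0], [0, 0, 0.02], 7],
    [[-1, 4, 0], [0, 0, 0.02], 7],
    [[-1, 4, 0], [0, 0, 0.02], 7],
    [[-1, 4, 0], [0, 0, 0], 7],
    [[-1, 4, 0], [0, 0, 0], 7],
  ],
)

```text
time_s: 14.4
tcp_pos: [469.3, -164.3, 293.2]
eef_rot: [0.696, 0.718, 0.0, 0.001]
contact_force: [0.5, 0.0, -0.5]
opening: 69.9
gripper_force: 0.0
```

```bash
python3 - <<'E'
from h import *
s=ctrl.read_state();print(s["tcp_pos"],s["eef_rot"])
im,d,P=grab("side"); np.savez("side4.npz",im=im,d=d,P=P)
cv2.imwrite("pics/s4.png",cv2.resize(im[150:370,270:470],None,fx=2.7,fy=2.7,interpolation=cv2.INTER_CUBIC)[...,::-1])
Z=np.load("top1.npz");im,P=Z["im"],Z["P"]
c=ctrl.calibration("top");K,T=c["K"],c["T"]
def ray(u,v,z,K=K,T=T):
    r=T[:3,:3]@np.linalg.inv(K)@[u,v,1]; o=T[:3,3]; return o+r*(z-o[2])/r[2]
g=cv2.cvtColor(im,cv2.COLOR_RGB2GRAY)
print(g[200:216,285:332:6])
# lid corners by contour of bright lid
for uv in[(256.3,127.5),(348,121)]: print("far corner",ray(*uv,122).round(1))
for uv in[(260.3,205.6),(353,199.3)]: print("near corner",ray(*uv,122).round(1))
E
```

```text
[ 469.33687138 -164.34341703  293.17317935] [6.96254404e-01 7.17794777e-01 2.80601221e-04 6.18963673e-04]
[[ 23 144 143 146 146 145 145  54]
 [ 17 147 144 145 143 138 127  43]
 [ 12 145 140 136 118 105  86  31]
 [  9 131 113 101  68  61  53  20]
 [ 15  90  75  53  39  44  36  23]
 [  9  48  52  37  32  29  27  21]
 [ 16  31  24  20  10  35  19  23]
 [  8  24  16  16  14  25  18  20]
 [ 13  17  14   5  16  19  28  34]
 [ 14  13  18  25  29  32  31  31]
 [ 25  26  35  30  31  33  22  28]
 [ 36  33  39  30  26  36  53  77]
 [ 36  30  24  50  68  84 116 124]
 [ 47  51  71 117 119 126 142 144]
 [115 103 124 144 145 145 146 147]
 [143 135 146 147 147 147 147 147]]
far corner [705.7 124.8 122. ]
far corner [ 716.4 -152.2  122. ]
near corner [465.9 116.5 122. ]
near corner [ 474.8 -154.6  122. ]
```

View pics/s4.png

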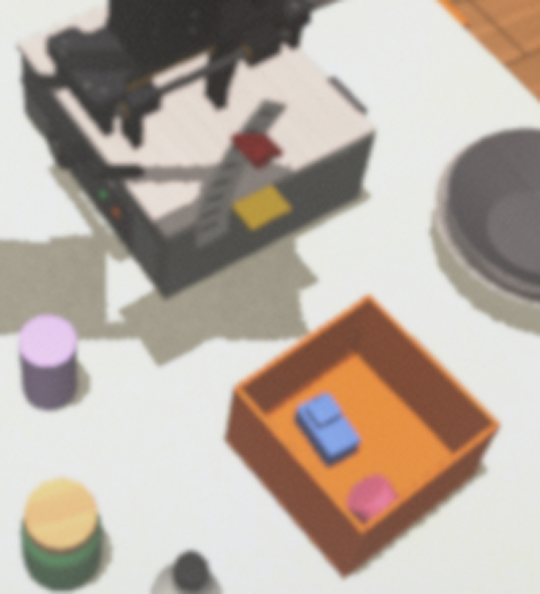

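Block (327,428) and stub (372,497) are both in the tub. The lid bar is at about (444,-22,152) with yaw ≈ 2°. Move over it.

Emit:
drive_tool(
  moves=[
    [[-0.6, 3.5, 0], [0, 0, 0], 7],
    [[-0.6, 3.5, 0], [0, 0, 0], 7],
    [[-0.6, 3.5, 0], [0, 0, 0], 7],
    [[-0.6, 3.5, 0], [0, 0, 0], 7],
    [[0, 0, 0], [0, 0, 0], 7],
    [[0, 0, 0], [0, 0, 0], 7],
  ],
)

```text
time_s: 15.05
tcp_pos: [446.1, -25.5, 293.3]
eef_rot: [0.695, 0.719, 0.0, 0.001]
contact_force: [0.1, -0.1, -0.5]
opening: 69.8
gripper_force: 0.0
```

Emit:
drive_tool(
  moves=[
    [[-0.2, 0.3, -3], [0, 0, 0], 7],
    [[0, 0, -4], [0, 0, 0], 7],
    [[0, 0, -4], [0, 0, 0], 7],
    [[0, 0, -3], [0, 0, 0], 7],
    [[0, 0, -1.2], [0, 0, 0], 7],
    [[0, 0, -0.8], [0, 0, 0], 7],
    [[0, 0, 0], [0, 0, 0], 5],
    [[0, 0, 0], [0, 0, 0], 4],
    [[0, 0, 0], [0, 0, 0], 3],
    [[0, 0, 0], [0, 0, 0], 2.4],
    [[0, 0, 0], [0, 0, 0], 2.2],
    [[0, 0, 0], [0, 0, 0], 2],
  ],
)

```text
time_s: 16.25
tcp_pos: [444.2, -22.7, 132.9]
eef_rot: [0.696, 0.718, 0.0, 0.0]
contact_force: [0.3, 0.0, 0.1]
opening: 29.7
gripper_force: 0.0
```

Emit:
drive_tool(
  moves=[
    [[0, 0, 0], [0, 0, 0], 1.5],
    [[0, 0, 0], [0, 0, 0], 1],
    [[0, 0, 0], [0, 0, 0], 0.8],
    [[0, 0, 0], [0, 0, 0], 0.8],
    [[0, 0, 0], [0, 0, 0], 0.8],
  ],
)

```text
time_s: 16.75
tcp_pos: [442.6, -22.7, 132.1]
eef_rot: [0.696, 0.718, -0.001, -0.001]
contact_force: [-5.4, -0.0, 3.6]
opening: 13.2
gripper_force: 30.0
```

Emit:
drive_tool(
  moves=[
    [[-0.1, 0, 0.7], [0, 0, 0], 0.8],
    [[0.2, 0, 0.7], [0, 0, 0], 0.8],
    [[0.3, 0, 1.4], [0, 0, 0], 0.8],
    [[0.4, 0, 1.4], [0, 0, 0], 0.8],
    [[0.4, 0, 1.4], [0, 0, 0], 0.8],
    [[0.5, 0, 1.3], [0, 0, 0], 0.8],
    [[0.6, 0.1, 1.3], [0, 0, 0], 0.8],
    [[0, 0, 0], [0, 0, 0], 0.8],
    [[0, 0, 0], [0, 0, 0], 0.8],
  ],
)

```text
time_s: 17.65
tcp_pos: [466.3, -21.9, 215.3]
eef_rot: [0.696, 0.718, -0.001, -0.001]
contact_force: [-5.2, -0.4, -2.9]
opening: 12.9
gripper_force: 30.0
```

```bash
cat > m.py <<'E'
from h import *
im,d,P=grab("side")
h=cv2.cvtColor(im,cv2.COLOR_RGB2HSV)
red=(cv2.inRange(h,(0,130,60),(6,255,255))>0)|(cv2.inRange(h,(175,130,60),(180,255,255))>0);yel=cv2.inRange(h,(22,120,70),(36,255,255))>0
box=np.zeros((400,640),bool);box[140:260,330:410]=1
for n,m in(("red",red&box),("yel",yel&box)):
    v,u=np.nonzero(m);print(n,len(u),u.mean().round(1),v.mean().round(1),u.min(),u.max(),v.min(),v.max(),np.median(P[m],0).round(1))
# projected points at angle a (deg), radius 175, y=-160
c=ctrl.calibration("side");K,T=c["K"],c["T"]
yaw=np.radians(1.9);H=np.array([714,-13.5,116.])
def pt(r,a,y=-160):
    l=np.array([-r*np.cos(np.radians(a)),y]);w=H+[l[0]*np.cos(yaw)-l[1]*np.sin(yaw),l[0]*np.sin(yaw)+l[1]*np.cos(yaw),r*np.sin(np.radians(a))]
    q=K@(T[:3,:3].T@(w-T[:3,3]));return (q[:2]/q[2])
x0,y0,f=320,140,8
x1,y1=395,212
a=cv2.resize(im[y0:y1,x0:x1],None,fx=f,fy=f,interpolation=cv2.INTER_CUBIC)[...,::-1].copy()
for ang in range(10,44,4):
    p=pt(175,ang);print(ang,p.round(1),pt(215,ang).round(1))
    c_=tuple(int(t) for t in((p-[x0,y0])*f+f/2));cv2.circle(a,c_,3,(0,255,0),-1);cv2.putText(a,str(ang),c_,0,.5,(0,0,255))
import sys;cv2.imwrite("pics/"+sys.argv[1],a)
E
python3 m.py s5.png
```

```text
red 118 364.2 203.9 357 373 199 210 [ 539.4 -183.4  235.6]
yel 148 371.9 214.4 361 381 208 220 [ 579.2 -176.8  163.9]
10 [361.6 224.5] [348.3 229.6]
14 [362.9 221.1] [349.9 225.5]
18 [364.5 217.6] [351.8 221.1]
22 [366.4 214. ] [354.1 216.5]
26 [368.6 210.2] [356.8 211.9]
30 [371.1 206.4] [359.8 207.1]
34 [373.8 202.5] [363.2 202.2]
38 [376.8 198.6] [366.9 197.3]
42 [380.1 194.7] [370.9 192.3]
```

View pics/s5.png

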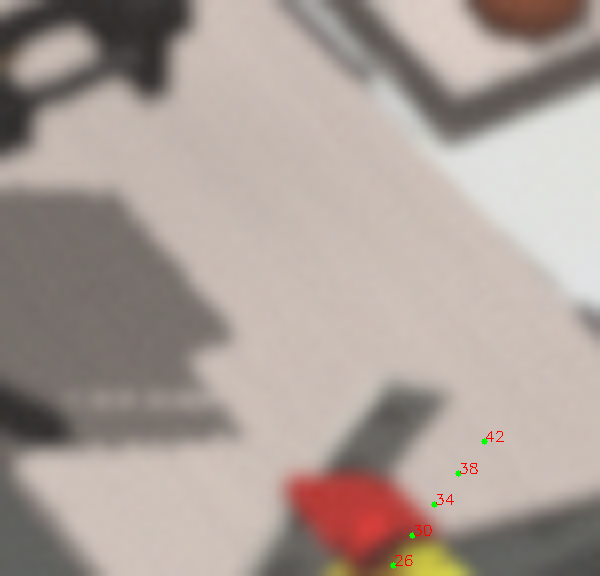

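Here the red flag's inner tip is near crop (425,515) = px (373,204), which reads ~32° on the projected scale. The lid is at ~18°, with the yellow tab just below the flag. I'll refine this with depth from both views.

```bash
cat > a.py <<'E'
from h import *
yaw=np.radians(1.9);H=np.array([714,-13.5,116.])
def ana(tag,im,P):
    h=cv2.cvtColor(im,cv2.COLOR_RGB2HSV)
    red=(cv2.inRange(h,(0,130,50),(6,255,255))>0)|(cv2.inRange(h,(175,130,50),(180,255,255))>0);yel=cv2.inRange(h,(22,120,60),(36,255,255))>0
    q=P-H; x=q[...,0]*np.cos(yaw)+q[...,1]*np.sin(yaw); y=-q[...,0]*np.sin(yaw)+q[...,1]*np.cos(yaw); z=q[...,2]
    r=np.hypot(x,z);a=np.degrees(np.arctan2(z,-x))
    w=(r<270)&(r>100)&(y<-138)&(y>-205)&(x<0)
    for n,m in(("red",red&w),("yel",yel&w)):
        m=cv2.erode(m.astype(np.uint8),np.ones((2,2)))>0
        if m.sum()<5: print(tag,n,"few");continue
        print(tag,n,m.sum(),*[f"{k}:{np.percentile(s[m],[5,50,95]).round(1)}" for k,s in(("r",r),("a",a),("y",y),("z",z))])
        if n=="red":
            for lo,hi in((165,180),(180,195),(195,210),(210,225),(225,245)):
                k=m&(r>lo)&(r<hi)
                if k.sum(): print("   r",lo,hi,k.sum(),np.percentile(a[k],[5,25,50,75,95]).round(1),np.median(y[k]).round(1))
if __name__=="__main__":
    for n in("top1","side1"):
        Z=np.load(n+".npz");ana(n,Z["im"],Z["P"])
    for n in("top","side"):
        im,d,P=grab(n);ana(n+" now",im,P)
E
python3 a.py
```

```text
top1 red 77 r:[192.9 214.8 225.7] a:[32.4 33.7 34.8] y:[-171.1 -160.7 -150.3] z:[106.8 118.2 126. ]
   r 180 195 7 [33.2 33.3 33.8 34.7 34.8] -159.7
   r 195 210 26 [32.8 33.3 33.7 34.4 34.7] -160.5
   r 210 225 38 [32.1 33.2 33.7 34.1 34.8] -162.2
   r 225 245 6 [33.3 33.6 33.7 34.1 34.4] -159.5
top1 yel 37 r:[135.1 151.  178.7] a:[-1.8  1.4  8.3] y:[-164.2 -145.6 -142.1] z:[-5.1  3.7 23.5]
side1 red 84 r:[195.3 217.4 226.2] a:[32.6 33.7 35.1] y:[-176.3 -166.1 -154.3] z:[108.1 120.8 124.6]
   r 180 195 4 [33.1 33.1 33.4 33.7 33.8] -168.3
   r 195 210 19 [33.3 33.7 33.8 34.  35.1] -158.3
   r 210 225 51 [32.7 33.2 33.6 34.3 35.1] -170.3
   r 225 245 10 [32.5 32.6 33.1 33.3 33.8] -162.8
side1 yel 134 r:[131.2 149.5 168.1] a:[0.  1.1 2.3] y:[-169.  -155.2 -145.3] z:[0.  2.9 5.8]
top now red 74 r:[192.5 215.  224.2] a:[32.9 34.  35. ] y:[-170.2 -160.6 -150.6] z:[107.  119.8 126.5]
   r 180 195 7 [33.5 33.7 34.1 34.2 34.7] -159.5
   r 195 210 19 [33.2 33.8 34.1 34.3 34.5] -161.0
   r 210 225 45 [32.8 33.3 33.8 34.4 35.3] -161.4
   r 225 245 3 [33.7 33.7 33.7 34.2 34.5] -152.7
top now yel 29 r:[134.9 145.6 174.6] a:[17.1 18.9 25.6] y:[-164.7 -144.4 -141.6] z:[40.3 47.9 75.4]
side now red 89 r:[194.6 216.2 225.9] a:[32.4 33.6 35.1] y:[-176.7 -165.2 -153.2] z:[107.6 120.1 124.8]
   r 180 195 6 [33.4 33.5 33.6 33.7 33.8] -166.0
   r 195 210 19 [33.2 33.6 33.8 34.  35. ] -158.2
   r 210 225 56 [32.4 33.2 33.6 34.1 35.1] -170.3
   r 225 245 8 [32.7 33.1 33.4 33.5 33.9] -159.7
side now yel 110 r:[131.8 147.4 169.5] a:[17.6 18.7 19.7] y:[-170.  -160.3 -146.3] z:[41.7 47.2 54.1]
```

Emit:
drive_tool(
  moves=[
    [[0.6, 0, 1.3], [0, 0, 0], 0.8],
    [[0.7, 0, 1.2], [0, 0, 0], 0.8],
    [[0.8, 0, 1.2], [0, 0, 0], 0.8],
    [[0.8, 0.1, 1.1], [0, 0, 0], 0.8],
    [[0, 0, 0], [0, 0, 0], 0.8],
    [[0, 0, 0], [0, 0, 0], 0.8],
    [[0, 0, 0], [0, 0, 0], 0.8],
  ],
)

```text
time_s: 18.5
tcp_pos: [494.9, -20.9, 264.5]
eef_rot: [0.696, 0.718, -0.001, -0.001]
contact_force: [-11.4, -0.7, 1.9]
opening: 13.2
gripper_force: 30.0
```

```bash
python3 a.py | grep now; python3 m.py s6.png|head -2
```

```text
top now red 77 r:[192.2 213.5 226.6] a:[33.  34.  34.9] y:[-171.1 -160.1 -150.5] z:[107.6 120.  127.7]
top now yel 45 r:[138.4 153.2 168.8] a:[29.8 31.  32.2] y:[-166.1 -159.2 -141.3] z:[71.2 78.  86.4]
side now red 94 r:[193.2 217.2 225.8] a:[32.2 33.7 35.1] y:[-177.  -166.5 -153.9] z:[107.3 120.  125.1]
side now yel 78 r:[133.5 145.6 164.4] a:[29.3 30.6 31.2] y:[-169.8 -161.4 -144.8] z:[67.2 74.4 82.9]
red 122 364.1 203.9 356 372 199 210 [ 540.1 -183.   235.1]
yel 107 378.1 205.1 371 385 200 210 [ 591.9 -176.2  190.8]
```

View pics/s6.png

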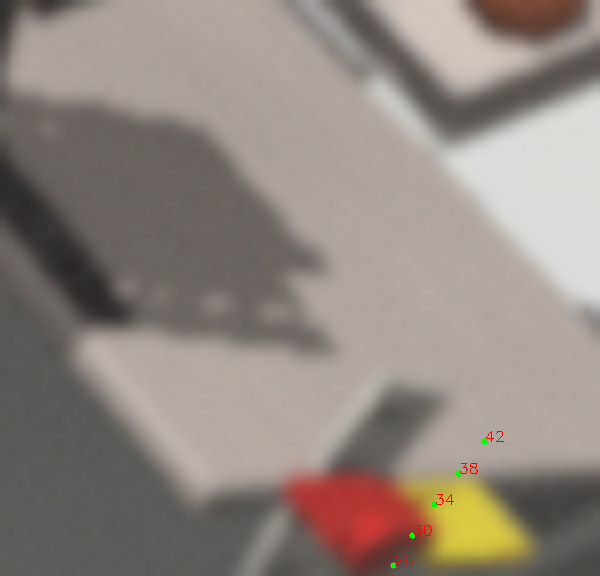

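Here the yellow tab (470,520) sits just inside the red flag (360,520), ~3° short. Advance slightly.

Emit:
drive_tool(
  moves=[
    [[0.2, 0, 0.4], [0, 0, 0], 0.8],
    [[0.2, 0, 0.3], [0, 0, 0], 0.8],
    [[0.2, 0, 0.3], [0, 0, 0], 0.8],
    [[0, 0, 0], [0, 0, 0], 0.8],
    [[0, 0, 0], [0, 0, 0], 0.8],
    [[0, 0, 0], [0, 0, 0], 0.8],
  ],
)

```text
time_s: 19.25
tcp_pos: [501.6, -20.6, 273.4]
eef_rot: [0.696, 0.718, -0.0, -0.001]
contact_force: [-5.5, 1.4, -2.6]
opening: 13.0
gripper_force: 30.0
```

```bash
sed -i 's/x0,y0,f=320,140,8/x0,y0,f=345,185,13/; s/x1,y1=395,212/x1,y1=395,225/' m.py; python3 a.py | grep now; python3 m.py s7.png|head -2; python3 -c "
from cell import ctrl;s=ctrl.read_state();print(s['tcp_pos'],s['contact_force'])"
```

```text
top now red 77 r:[191.7 214.  226.2] a:[33.  33.9 35.1] y:[-170.7 -160.2 -150.3] z:[106.4 119.3 128.2]
top now yel 55 r:[137.9 153.1 171.3] a:[31.6 33.3 34.7] y:[-166.1 -159.5 -141.8] z:[76.  85.1 94.6]
side now red 97 r:[193.8 217.3 225. ] a:[32.3 33.5 35. ] y:[-176.9 -167.5 -152.7] z:[107.3 119.9 124.2]
side now yel 91 r:[132.7 152.8 168.7] a:[31.5 32.9 33.4] y:[-169.7 -159.7 -144.6] z:[72.3 82.9 91.2]
red 124 364.1 203.9 356 372 199 210 [ 539.7 -182.2  235.1]
yel 130 378.5 203.0 370 387 198 208 [ 593.2 -175.5  196.9]
[501.62340031 -20.62633286 273.34124114] [-6.02709285  0.63103683 -2.70396313]
```

View pics/s7.png

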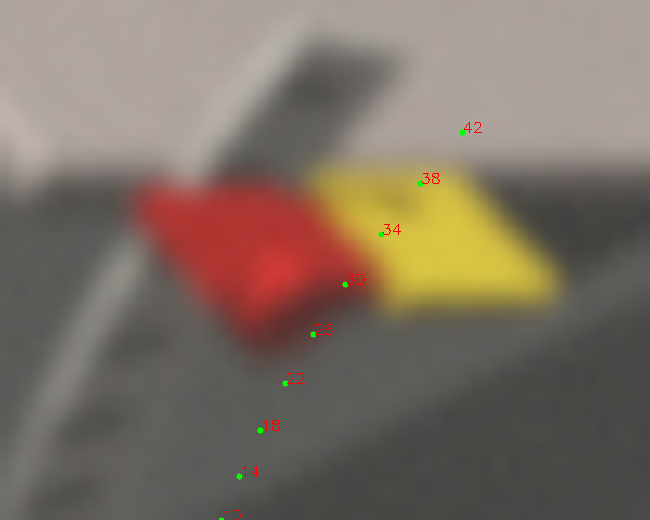

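Yellow tab (440,240) and red flag (260,250) have almost level top faces; yellow is ~0.6° low. One fine step.

Emit:
drive_tool(
  moves=[
    [[0.1, 0, 0.1], [0, 0, 0], 0.8],
    [[0.05, 0, 0.12], [0, 0, 0], 0.8],
    [[0, 0, 0], [0, 0, 0], 0.8],
    [[0, 0, 0], [0, 0, 0], 0.8],
    [[0, 0, 0], [0, 0, 0], 0.8],
    [[0, 0, 0], [0, 0, 0], 0.8],
  ],
)

```text
time_s: 20.0
tcp_pos: [503.3, -20.5, 275.4]
eef_rot: [0.696, 0.718, -0.0, -0.0]
contact_force: [-6.1, 1.0, -3.1]
opening: 13.1
gripper_force: 30.0
```

```bash
python3 a.py | grep now; python3 a.py | grep now|cut -c1-70;  python3 -c "
from cell import ctrl;s=ctrl.read_state();print(s['tcp_pos'],s['contact_force'])"
```

```text
top now red 77 r:[192.9 214.3 226.3] a:[32.7 34.  35.1] y:[-171.1 -160.7 -150.7] z:[107.5 119.5 127.1]
top now yel 56 r:[135.7 151.4 170.9] a:[32.1 33.8 34.8] y:[-165.8 -158.3 -142. ] z:[74.2 84.3 94.9]
side now red 98 r:[194.7 217.  225.7] a:[32.2 33.6 35.1] y:[-177.4 -167.1 -152.2] z:[108.6 120.6 124.9]
side now yel 95 r:[133.4 152.2 170.2] a:[32.2 33.3 33.9] y:[-170.  -160.6 -145.3] z:[72.2 83.9 93.2]
top now red 77 r:[191.9 214.7 225. ] a:[32.8 33.9 34.9] y:[-171.1 -160
top now yel 57 r:[136.9 153.6 171.4] a:[32.3 33.8 34.5] y:[-165.7 -158
side now red 93 r:[193.9 217.1 225.9] a:[32.4 33.6 35.2] y:[-176.8 -16
side now yel 92 r:[132.7 152.5 169.9] a:[32.1 33.4 34. ] y:[-170.1 -16
[503.28012483 -20.564265   275.44023371] [-5.34186534  1.8300179  -2.77613628]
```

```bash
python3 -c "
from cell import ctrl;print(ctrl.close_job())"
```

```text
the job is handed in; nothing more can be done
None
```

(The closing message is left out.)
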